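# Refit the hand knob of the tin clamp and clamp the loaf tin

### The arm

A 7-joint arm with a two-finger parallel gripper is mounted at the origin on the work surface. World frame = base frame: x ahead of the robot, y to its left, z up, the work surface at z = 0. Lengths are in mm, angles in rad, forces in N, time in s.
With the tool pointing down it reaches from about 400 to 875 mm from the base axis. Payload 6.5 kg.
Tool frame: the origin (TCP) lies at the very end of the fingers, on their centre line; the grasp point (between the pads) lies 19 mm behind it; z points along the fingers, y is the line along which they close (so a half turn about z gives the same grasp; the last joint's range is limited). The gripper opens to 88 mm and grips with 3 to 60 N. Pads are 18 mm wide; open, the fingers measure 123 mm over their backs; the gripper's body (75 mm by 187 mm) begins 45 mm behind the grasp point.
Start: joints at [1.238, 0.536, -0.004, 1.538, 0.003, 1.067, -0.071], TCP at [171.366, -626.996, 238.716] pointing down, gripper open.
Joint ranges: [-2.7, 2.7], [-0.37, 2.16], [-1.27, 1.26], [0.24, 2.4], [-1.31, 4.45], [0.19, 1.91], [-2.76, 2.76]. Speed limits (rad/s): [2.39, 2.39, 3.14, 3.14, 3.14, 3.14, 3.14].

### API

Orientations are given as a 3x3 rotation matrix whose columns are the frame's x, y, z axes.
In Python, from bench import bot gives the robot as it stands.
- The arm moves only by the shell command python3 -m jog 'ROWS'. ROWS is JSON, a list of rows, each an object with "linear": the shift along the tool's x, y, z in mm, a list of three; "rotation": the turn, a rotation vector about the tool's x, y, z in degrees, a list of three; "claw": the closure, from 0 (fully open) to 1 (shut). A call has 1 to 10 rows; each row shifts and turns the commanded pose from where the row before left it, along the tool's axes as they then stand; what a row does not reach is not made up. A row lasts 1/8 s, in which the tool goes at most 62.5 mm and 10.7 degrees, less where a joint would pass 70% of its speed; a pose out of reach is approached as far as the arm can. A call with a gripper value outside its range is refused whole. The fingers move at their own pace and stop on an object; the grip force is fixed at half the most. Time passes only in rows, so rows that do not move let the fingers close. It gives the time, the measured TCP pose, the force, the opening and the grip force at its end, in the units of the state.
- bot.get_obs(): the state, without advancing time (a new reading comes with each control period).
- bot.get_image(name): name is "scene" or "side" or "wrist"; returns the picture (480x640x3 uint8, red, green, blue); there is no depth.
- bot.calibration(name): a dict with "fx", "fy", "cx", "cy" (pixels), "R" (3x3) and "t" (3): a world point X has camera coordinates R X + t. Camera axes: x right, y down, z forward; pixel columns grow to the right and rows downward; lengths in mm; the calibration is good to about 2 mm. A picture is of the moment at which its call begins: read the wrist's pose just before it. calibration takes no time and is no camera call; for the wrist camera it gives the pose at the moment of the call.
- bot.job_done(): hands the job in; it is judged then, once.
Trained networks look in the newest picture that a camera, given by its name, has taken for a name from the list of things; names that differ only in an ending like _2 or _b are one class to them, and where a whole thing is asked for, a point or a joint stands for the part that bears it (a point fixed in the world has none). Each returns a list of dicts, best first, with "conf" (0 to 1); they miss things now and then, are a little off and sometimes report something else, mostly with a low value. They report only what shows in the picture. A call takes as long as a camera call. They do not tell look-alikes from the thing itself.
- bot.recognise(camera, target): "pixel" ([row, column] in pixels, amid what is visible of it).
The state is a dict: "time_s": time; "joint_pos": joint angles; "joint_vel": joint speeds; "joint_efforts": joint torques, N m; "ee_pos": TCP position; "tool_rot": TCP orientation; "wrist_force": force on the tool from outside, world axes, zero at the start; "torque": the same for the moment, N m; "grip_width": finger opening in mm; "grip_force": force on a finger pad.
Only numpy, scipy, OpenCV 4.12 (cv2) and the standard library are available. Lean on these libraries where they do the work, as an engineer would, in place of code of your own. Each camera call takes 0.05 s, during which the arm holds its last target. There are 200 camera calls.

### The job

The hand knob of the bench clamp that holds loaf tins has come off and lies on the bench: pick up the winged knob with the square hole and push it fully home on the clamp's bare, leaning square shaft. Then turn it clockwise (looking down onto the knob) until both jaws press firmly on the tin, and let go, leaving the knob on the shaft and the tin standing flat, held between the jaws. Leave the other things on the bench where they are.

Things in the scene. Friction and masses are not known exactly. Their poses are not given: they have to be found in the camera images.
- winged_knob: loose cast aluminium knob standing on the bench, hole down. Square hub 46 x 46 x 30 mm high with a blind 20 x 20 mm square hole, 26 mm deep, in its underside; on the hub a grip bar (wing) 64 mm long, 16 thick, 34 high (64 mm in all). Origin: centre of the hub's underside (mouth of the hole); z up along the hole, x along the bar, y across it; hub and hole sides parallel to x and y. About 0.16 kg
- shaft_foot (a point): foot of the clamp's bare steel square shaft: 18 x 18 mm, 24 mm long, last 4 mm tapering to 13 x 13. It stands on a round neck 54 mm thick (end face 44 mm) leaning 30 deg from vertical to the clamp's -x; foot 110 mm above the bench. z points out along the shaft, x and y square to its flats (any quarter turn fits), turning with it. Fully home, the knob's origin is here, its underside on the end face
- clamp_screw (a joint): turn of the square shaft, rad: 0 = jaws fully open, growing clockwise looking down onto the shaft's end; stop at 1.5. Each rad moves both jaws 15 mm inward: gap 112 mm less 30 mm per rad, so they meet the tin at about 1.07; beyond that their springs press on it, about 6 N more per 0.1 rad. Stiff (0.3 N m), stays where left. The square hole has about 0.1 rad of play on the shaft
- clamp: bench clamp, fixed: grey base plate 170 (x) x 360 (y) x 12 mm; gearbox 85 x 85 mm, 60 mm high, at x = 20, y = -125 mm, from which the neck with the shaft leans to -x; at y = +70 mm two upright steel jaws, 120 mm long in x, 8 thick, reaching 58 mm above the bench, sprung, which slide along y. Origin: centre of the plate's underside, on the bench, z up
- clamp_middle (a point): the point midway between the jaws, on top of the base plate, axes as the clamp
- jaw_left: the jaw on the clamp's +y side; its origin is the midway point when open and moves in -y as it closes
- jaw_right: the jaw on the clamp's -y side; its origin is the midway point when open and moves in +y as it closes
- tin: empty dark steel loaf tin standing on the base plate between the jaws, 160 long (x) x 80 wide (y) x 70 mm high, open at the top. Origin: centre of its underside, z up. About 0.35 kg. It need not be handled: the jaws push it to the middle.
- round_knob: another machine's round black plastic knob, 54 mm in diameter, 46 mm high, without a square hole; leave it. Origin: centre of its underside
- scraper: dough scraper lying flat, 84 x 115 mm, 18 mm high; leave it. Origin: on the bench under its middle, handle along y
- cutter: steel ring cutter, 70 mm in diameter, 32 mm high; leave it. Origin: centre of its underside
- jar: glass jar with steel lid, 60 mm in diameter, 85 mm high; leave it. Origin: centre of its underside
- brush: pastry brush lying flat; leave it. Origin: on the bench under it, x along its length
- beaker: aluminium measuring cup, 72 mm in diameter, 70 mm high; leave it. Origin: centre of its underside
Mind the look-alikes: they are no part of the job. Leave any orange or pink look-alike of the tin alone.

How it is judged:
By the outcome, as a careful person would: the job done as asked, in the order asked, and still so for the second after the job is handed in, with the robot touching nothing.
It also fails if it takes over 54 s, if anything falls off the work surface, if the arm or the gripper's body presses on something with over 40 N, if the wrist force passes 120 N, or if a joint passes its speed limit or range.

## Working session

There is one attempt and no reset: what is moved stays moved. The work goes in short steps, Python scripts to look and compute and a shell command to move; the robot and the scene stay as the last step left them, time stands still between calls to the robot, and variables do not carry over. Pictures are saved under pics/ and viewed, at most 12 in all, crops included, and the job is handed in when it is done.

```bash
ls; mkdir -p pics; cat > h.py <<'E'
import numpy as np, cv2
from bench import bot
def K(n):
    c=bot.calibration(n); return c, np.array(c["R"]), np.array(c["t"])
def ray(n,px):
    c,R,t=K(n); r,q=px
    d=R.T@np.array([(q-c["cx"])/c["fx"],(r-c["cy"])/c["fy"],1]); return -R.T@t, d/np.linalg.norm(d)
def onz(n,px,z):
    o,d=ray(n,px); return o+d*(z-o[2])/d[2]
def tri(rays):
    A=sum(np.eye(3)-np.outer(d,d) for o,d in rays); b=sum((np.eye(3)-np.outer(d,d))@o for o,d in rays)
    p=np.linalg.solve(A,b); return p,[np.linalg.norm((np.eye(3)-np.outer(d,d))@(p-o)) for o,d in rays]
def proj(n,X):
    c,R,t=K(n); p=R@np.array(X)+t; return [round(p[1]/p[2]*c["fy"]+c["cy"],1),round(p[0]/p[2]*c["fx"]+c["cx"],1)]
def snap(n,f,crop=None,s=1):
    im=np.array(bot.get_image(n))
    cv2.imwrite("pics/raw_"+f,im[...,::-1])
    if crop: r0,r1,c0,c1=crop; im=im[r0:r1,c0:c1]
    cv2.imwrite("pics/"+f,cv2.resize(np.ascontiguousarray(im[...,::-1]),None,fx=s,fy=s,interpolation=cv2.INTER_CUBIC)); return im
E
python3 - <<'E'
from h import *
a=bot.get_image("scene");b=bot.get_image("side")
cv2.imwrite("pics/a1.png",np.array(a)[...,::-1]);cv2.imwrite("pics/b1.png",np.array(b)[...,::-1])
for n in("scene","side"):
    c,R,t=K(n);print(n,c["fx"],-R.T@t,R[2])
    for o in["winged_knob","shaft_foot","clamp","jaw_left","jaw_right","tin","round_knob"]:
        print(o,[(np.round(d["pixel"]).tolist(),round(d["conf"],2)) for d in bot.recognise(n,o)][:3])
print(bot.get_obs())
E
```

```text
pics
scene 516.7282665364203 [1443.02609333  517.94787128  916.85578061] [-0.69025028 -0.37701878 -0.61758513]
winged_knob [([342.0, 398.0], 0.47)]
shaft_foot [([278.0, 295.0], 0.74), ([292.0, 357.0], 0.64)]
clamp [([278.0, 294.0], 0.94), ([201.0, 228.0], 0.42), ([226.0, 278.0], 0.34)]
jaw_left [([293.0, 356.0], 0.62)]
jaw_right [([294.0, 355.0], 0.3)]
tin [([249.0, 478.0], 0.96), ([240.0, 390.0], 0.81), ([277.0, 333.0], 0.61)]
round_knob [([288.0, 431.0], 0.87)]
side 456.81763569348334 [ 382.98377217 -751.94526626  634.05786571] [ 0.17643183  0.80020158 -0.57319215]
winged_knob [([425.0, 302.0], 0.76)]
shaft_foot [([255.0, 346.0], 0.58)]
clamp [([281.0, 344.0], 0.58), ([246.0, 338.0], 0.36)]
jaw_left []
jaw_right [([249.0, 340.0], 0.71), ([181.0, 308.0], 0.48)]
tin [([198.0, 193.0], 0.79), ([322.0, 242.0], 0.77), ([238.0, 236.0], 0.66)]
round_knob [([202.0, 277.0], 0.86), ([282.0, 347.0], 0.46)]
{'time_s': 0.8, 'joint_pos': array([ 1.23780821,  0.53637777, -0.00437874,  1.53788346,  0.00261307,
        1.06727945, -0.07116675]), 'joint_vel': array([-1.12475676e-03,  8.93499336e-05,  1.88936040e-04, -2.80810858e-04,
       -9.19992205e-04, -2.25401995e-05, -5.47092864e-04]), 'joint_efforts': array([-1.72704736e-04, -5.70848823e+01,  9.89827327e-01, -2.51906008e+01,
       -5.62590722e-02,  1.07963575e-02,  3.93863161e-05]), 'ee_pos': array([ 171.35089633, -627.01962678,  238.73697331]), 'tool_rot': array([[ 9.64607400e-01,  2.63690279e-01, -2.92074229e-05],
       [ 2.63690277e-01, -9.64607398e-01, -7.12821095e-05],
       [-4.69700956e-05,  6.10575369e-05, -9.99999997e-01]]), 'wrist_force': array([ 0.02424527, -0.73357854,  0.38962186]), 'torque': array([ 0.06251936, -0.0264733 ,  0.0051957 ]), 'grip_force': 0.0, 'grip_width': 88.47843654916599}
```

View pics/a1.png

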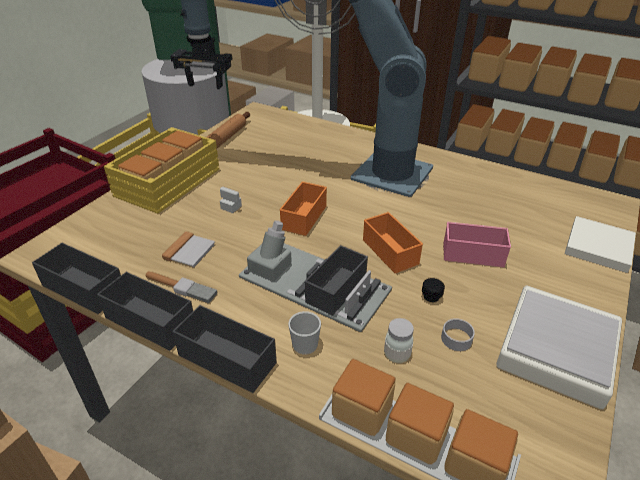

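View pics/b1.png

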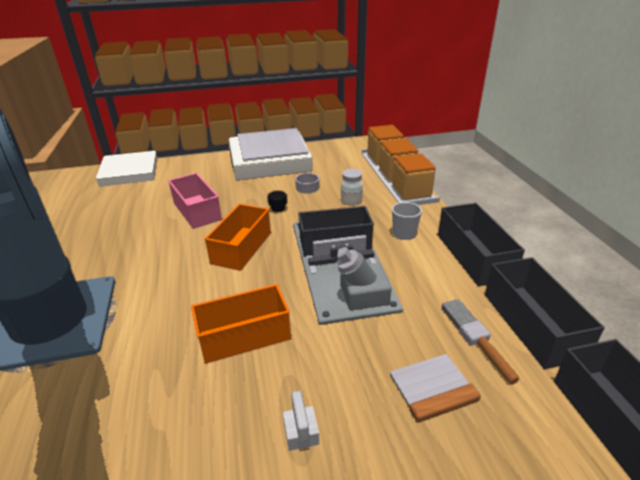

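The scene view shows the silver winged knob at about (200,230) and the leaning shaft at (232,277). In the side view they are at (425,302) and (258,350). What could be taken for the knob: the round black knob at scene (290,432), side (202,277); the jar at scene (342,398), which the network mislabelled; and the cutter at scene (334,457). By the description I choose (200,230), and check it in a close crop.

```bash
python3 - <<'E'
from h import *
a=cv2.imread("pics/a1.png");b=cv2.imread("pics/b1.png")
def cr(i,r,c,h,w,s): return cv2.resize(i[r:r+h,c:c+w],(w*s,h*s),interpolation=cv2.INTER_CUBIC)
top=np.hstack([cr(a,180,210,48,64,6),cr(b,385,265,48*6//6+32,64,6)[:480,:][0:480:1][:480]] ) if 0 else np.hstack([cr(a,170,205,70,60,6),cr(b,385,270,70,60,6)])
m=np.vstack([top[:, :],])
cv2.imwrite("pics/c1.png",m)
m=np.hstack([cr(a,210,235,75,65,6),cr(b,240,320,75,65,6)]);cv2.imwrite("pics/c2.png",m)
p,e=tri([ray("scene",(200,230)),ray("side",(423,301))]);print("knob",p,e)
p,e=tri([ray("scene",(226,278)),ray("side",(252,346))]);print("shaft tip approx",p,e)
E
```

```text
knob [ 433.99322181 -352.11478473   26.04544865] [np.float64(0.20129800426433853), np.float64(0.20129800426440086)]
shaft tip approx [577.51074765 -81.5514336  122.0631917 ] [np.float64(0.6114055044345003), np.float64(0.6114055044345607)]
```

View pics/c1.png

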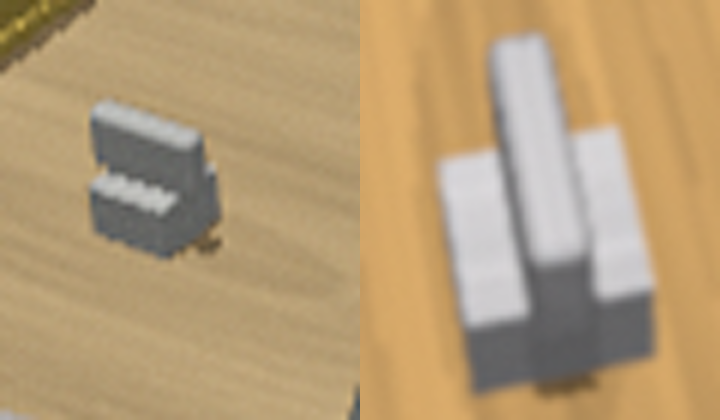

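View pics/c2.png

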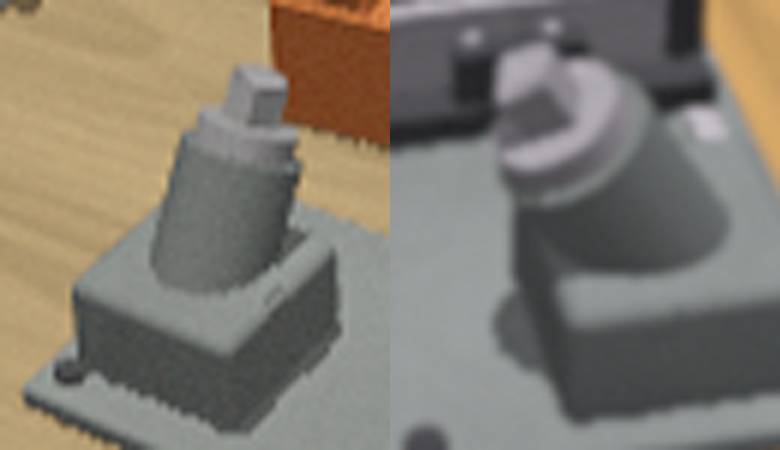

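The crop confirms the choice: a square hub with an upright bar, on the bench. In the second crop the bare square shaft's tip is at about scene (222,279), side (250,342), leaning toward the robot's side of the gearbox.

```bash
python3 - <<'E'
from h import *
np.set_printoptions(precision=1,suppress=True)
yw=lambda v:np.degrees(np.arctan2(v[1],v[0]))
a,b=onz("side",(391.7,296.7),64),onz("side",(428,302.8),64);print("bar side",a,b,(a+b)/2,yw(b-a),np.linalg.norm(b-a))
a,b=onz("scene",(187.5,220.8),64),onz("scene",(192.5,238.3),64);print("bar scene",a,b,(a+b)/2,yw(b-a),np.linalg.norm(b-a))
S=[onz("scene",p,12) for p in[(275,239),(327,362),(288,392)]];print("plate scene",S,yw(S[1]-S[0]),yw(S[2]-S[1]),[np.linalg.norm(S[1]-S[0]),np.linalg.norm(S[2]-S[1])],(S[0]+S[2])/2)
S=[onz("side",p,12) for p in[(317,325),(309,399),(222,294)]];print("plate side",S,yw(S[1]-S[0]),yw(S[2]-S[0]),[np.linalg.norm(S[1]-S[0]),np.linalg.norm(S[2]-S[0])],(S[1]+S[2])/2)
print("tip",tri([ray("scene",(222.5,278.7)),ray("side",(250,342.5))]))
c,R,t=K("wrist");print("wrist cam",-R.T@t,R,c["fx"])
E
```

```text
bar side [ 434.7 -324.9   64. ] [ 431.9 -385.3   64. ] [ 433.3 -355.1   64. ] -92.6372314096432 60.470015431630195
bar scene [ 436.6 -379.6   64. ] [ 432.7 -317.5   64. ] [ 434.6 -348.5   64. ] 93.61008264999327 62.15463488109168
plate scene [array([ 682.4, -138.4,   12. ]), array([686.8, 214.2,  12. ]), array([532.8, 224.2,  12. ])] 89.28380075897648 176.28290617833207 [np.float64(352.57406864817034), np.float64(154.34397368256325)] [607.6  42.9  12. ]
plate side [array([ 523.7, -131.3,   12. ]), array([ 669. , -145.3,   12. ]), array([527. , 218.6,  12. ])] -5.5140239677828315 89.46005502688455 [np.float64(145.99872070219615), np.float64(349.95249420877366)] [598.   36.6  12. ]
tip (array([570.7, -82.9, 128.6]), [np.float64(0.06485980088413969), np.float64(0.0648598008842139)])
wrist cam [ 243.3 -606.8  384.4] [[ 0.3 -1.   0. ]
 [-0.9 -0.3  0.3]
 [-0.3 -0.1 -1. ]] 386.94551394863623
```

```bash
python3 -m jog '[{"linear":[40.7,-24.5,5],"rotation":[0,0,0],"claw":0},{"linear":[40.7,-24.5,5],"rotation":[0,0,0],"claw":0},{"linear":[40.7,-24.5,5],"rotation":[0,0,0],"claw":0},{"linear":[40.7,-24.5,5],"rotation":[0,0,0],"claw":0},{"linear":[40.7,-24.5,5],"rotation":[0,0,0],"claw":0},{"linear":[40.7,-24.5,5],"rotation":[0,0,0],"claw":0},{"linear":[40.7,-24.5,5],"rotation":[0,0,0],"claw":0},{"linear":[40.7,-24.5,5],"rotation":[0,0,0],"claw":0}]'; python3 -m jog '[{"linear":[0,0,0],"rotation":[0,0,-9.34],"claw":0},{"linear":[0,0,0],"rotation":[0,0,-9.34],"claw":0},{"linear":[0,0,0],"rotation":[0,0,-9.34],"claw":0},{"linear":[0,0,0],"rotation":[0,0,-9.34],"claw":0},{"linear":[0,0,0],"rotation":[0,0,-9.34],"claw":0},{"linear":[0,0,0],"rotation":[0,0,-9.34],"claw":0},{"linear":[0,0,0],"rotation":[0,0,-9.34],"claw":0},{"linear":[0,0,0],"rotation":[0,0,-9.34],"claw":0},{"linear":[0,0,0],"rotation":[0,0,0],"claw":0}]'
python3 - <<'E'
from h import *
snap("wrist","w1.png")
o=bot.get_obs();print(o["ee_pos"],o["tool_rot"].round(3),o["joint_pos"].round(3),o["time_s"])
print(bot.recognise("wrist","winged_knob"))
for z in(0,30,64):print(proj("wrist",[434,-352,z]))
E
```

```text
time_s: 1.8
ee_pos: [434.8, -351.0, 198.8]
tool_rot: [[0.965, 0.264, 0.0], [0.264, -0.965, -0.0], [0.0, 0.0, -1.0]]
wrist_force: [0.5, -0.1, 0.4]
grip_width: 88.0
grip_force: 0.0
time_s: 2.92
ee_pos: [433.6, -352.3, 198.7]
tool_rot: [[0.002, 1.0, 0.0], [1.0, -0.002, 0.0], [0.0, 0.0, -1.0]]
wrist_force: [0.0, -0.7, 0.7]
grip_width: 88.2
grip_force: 0.0
[ 433.68633306 -352.23985523  198.73654763] [[ 0.004  1.     0.   ]
 [ 1.    -0.004  0.   ]
 [ 0.     0.    -1.   ]] [ 0.905  0.461 -0.394  1.803  0.216  0.92   0.413] 2.975
[{'pixel': [221.6, 325.4], 'conf': 0.62}]
[np.float64(212.0), np.float64(324.0)]
[np.float64(219.6), np.float64(324.0)]
[np.float64(230.1), np.float64(324.0)]
```

View pics/w1.png

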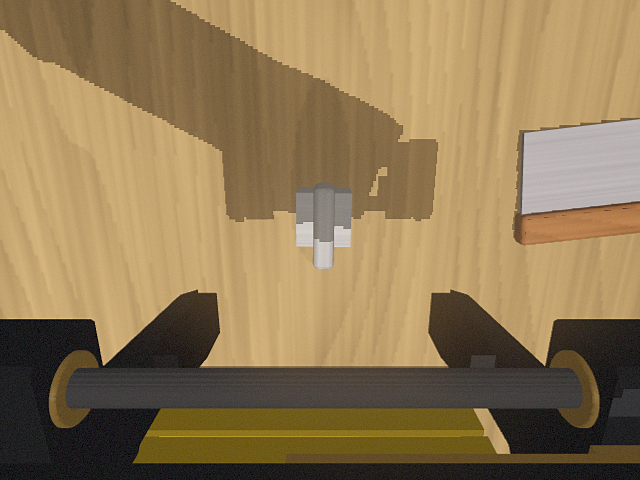

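The wrist view shows the knob with its bar upright at column 323, rows 183-268 (centre 226), between the open fingers and square to them. It sits about 2-3 mm toward tool +x.

```bash
python3 -m jog '[{"linear":[2,0,50],"rotation":[0,0,0],"claw":0},{"linear":[0,0,50],"rotation":[0,0,0],"claw":0},{"linear":[0,0,40],"rotation":[0,0,0],"claw":0},{"linear":[0,0,25],"rotation":[0,0,0],"claw":0},{"linear":[0,0,0],"rotation":[0,0,0],"claw":1},{"linear":[0,0,0],"rotation":[0,0,0],"claw":1},{"linear":[0,0,0],"rotation":[0,0,0],"claw":1},{"linear":[0,0,0],"rotation":[0,0,0],"claw":1},{"linear":[0,0,0],"rotation":[0,0,0],"claw":1},{"linear":[0,0,0],"rotation":[0,0,0],"claw":1}]'
```

```text
time_s: 4.28
ee_pos: [433.8, -350.1, 33.9]
tool_rot: [[0.0, 1.0, 0.0], [1.0, -0.0, -0.0], [-0.0, 0.0, -1.0]]
wrist_force: [0.5, 0.8, 0.1]
grip_width: 30.3
grip_force: 0.0
```

```bash
python3 -m jog '[{"linear":[0,0,0],"rotation":[0,0,0],"claw":1},{"linear":[0,0,0],"rotation":[0,0,0],"claw":1},{"linear":[0,0,0],"rotation":[0,0,0],"claw":1},{"linear":[0,0,0],"rotation":[0,0,0],"claw":1},{"linear":[0,0,-10],"rotation":[0,0,0],"claw":1},{"linear":[0,0,-50],"rotation":[0,0,0],"claw":1},{"linear":[0,0,-60],"rotation":[0,0,0],"claw":1},{"linear":[0,0,-60],"rotation":[0,0,0],"claw":1},{"linear":[0,0,-30],"rotation":[0,0,0],"claw":1}]'
```

```text
time_s: 5.4
ee_pos: [434.8, -350.5, 247.8]
tool_rot: [[-0.0, 1.0, 0.004], [1.0, 0.0, -0.003], [-0.003, 0.004, -1.0]]
wrist_force: [0.3, -0.9, -1.9]
grip_width: 16.0
grip_force: 30.0
```

```bash
python3 -m jog '[{"linear":[47,21.7,8],"rotation":[0,0,0],"claw":1},{"linear":[47,21.7,8],"rotation":[0,0,0],"claw":1},{"linear":[47,21.7,8],"rotation":[0,0,0],"claw":1},{"linear":[46.5,21.7,8],"rotation":[0,0,0],"claw":1},{"linear":[0,0,0],"rotation":[-10,0,0],"claw":1},{"linear":[0,0,0],"rotation":[-10,0,0],"claw":1},{"linear":[0,0,0],"rotation":[-10,0,0],"claw":1},{"linear":[0,0,0],"rotation":[0,0,0],"claw":1},{"linear":[0,0,0],"rotation":[0,0,0],"claw":1}]'
python3 - <<'E'
from h import *
snap("wrist","w2.png")
o=bot.get_obs();print(o["ee_pos"],o["tool_rot"].round(3),o["joint_pos"].round(3),o["time_s"])
print([bot.recognise("wrist",n) for n in("shaft_foot","winged_knob")])
u=np.array([-.5,0,.866]);F=np.array([583,-83,110.])
print(proj("wrist",F),proj("wrist",F+24*u))
cv2.imwrite("pics/scene2.png",np.array(bot.get_image("scene"))[...,::-1]);cv2.imwrite("pics/side2.png",np.array(bot.get_image("side"))[...,::-1])
E
```

```text
time_s: 6.52
ee_pos: [521.0, -163.0, 212.5]
tool_rot: [[0.0, 0.866, 0.501], [1.0, 0.0, -0.001], [-0.001, 0.501, -0.866]]
wrist_force: [-0.2, 1.0, -1.9]
grip_width: 15.9
grip_force: 30.0
[ 521.82988173 -162.78578123  212.80557801] [[-0.     0.865  0.502]
 [ 1.     0.001 -0.001]
 [-0.001  0.502 -0.865]] [ 0.888  0.275 -0.646  2.211  0.072  0.203  0.237] 6.575
[[{'pixel': [121.3, 323.3], 'conf': 0.72}], [{'pixel': [290.2, 323.8], 'conf': 0.94}]]
[np.float64(119.0), np.float64(326.1)] [np.float64(118.3), np.float64(326.4)]
```

View pics/w2.png

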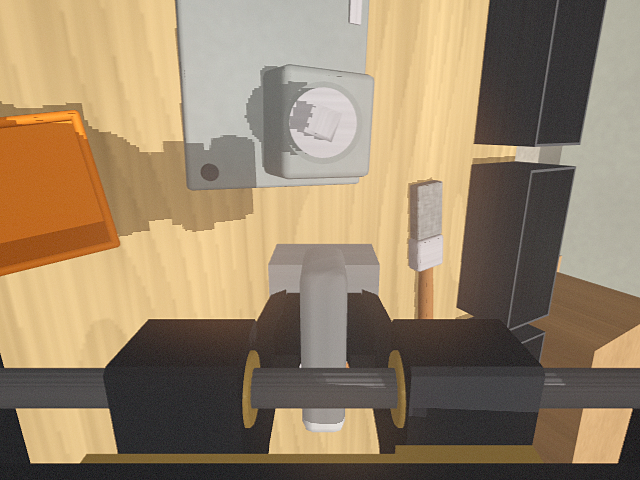

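The wrist view, looking along the shaft axis, shows the end face at about (122,323) and the square shaft on it turned some 20° against the plate. The knob is held square at columns 268-380. I zoom in for the shaft's angle.

```bash
python3 - <<'E'
import cv2,numpy as np
a=cv2.imread("pics/raw_w2.png")[80:165,280:365]
b=cv2.imread("pics/raw_w2.png")[235:345,260:390]
a=cv2.resize(a,None,fx=6,fy=6,interpolation=cv2.INTER_CUBIC)
a=np.clip((a.astype(float)-120)*1.9,0,255).astype(np.uint8)
cv2.imwrite("pics/c3.png",a)
E
```

```text
(no output)
```

View pics/c3.png

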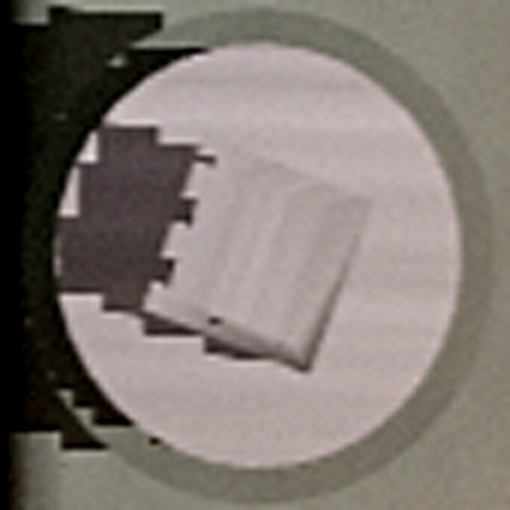

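The square shaft sits in the disc at (122.5,323), turned about 20.5° clockwise against the tool. I now check the knob's offset along the jaws in the hand and the tool's offset from the shaft axis.

```bash
python3 - <<'E'
from h import *
np.set_printoptions(precision=2,suppress=True)
o=bot.get_obs();P=o["ee_pos"];R=o["tool_rot"]
T=lambda v:P+R@np.array(v,float)
for d in(-3,0,3):
    print(d,"hub under",[proj("wrist",T([23+d,s,33.9])) for s in(-23,23)],"hub top",[proj("wrist",T([23+d,s,3.9])) for s in(-23,23)],"bar end top",proj("wrist",T([-32+d,0,-30.1])))
g=cv2.cvtColor(cv2.imread("pics/raw_w2.png"),cv2.COLOR_BGR2GRAY)
print(g[236:300:1,280].tolist());print(g[255,255:395].tolist());print(g[400:440,324].tolist())
# shaft axis seen from here: tool-frame coords of disc centre at plausible depth
c,d=ray("wrist",(122.5,323));dt=R.T@d;ct=R.T@(c-P);print("ray in tool",ct,dt)
for F in([583,-83,110.],):
    f=R.T@(np.array(F)-P);s=(f[2]-ct[2])/dt[2];print("foot tool",f,"on ray",ct+dt*s,"world",P+R@(ct+dt*s))
print(P,R)
E
```

```text
-3 hub under [[np.float64(244.3), np.float64(276.5)], [np.float64(244.3), np.float64(371.3)]] hub top [[np.float64(265.7), np.float64(268.0)], [np.float64(265.7), np.float64(379.9)]] bar end top [np.float64(438.1), np.float64(323.9)]
0 hub under [[np.float64(238.4), np.float64(276.3)], [np.float64(238.4), np.float64(371.5)]] hub top [[np.float64(258.8), np.float64(267.7)], [np.float64(258.8), np.float64(380.2)]] bar end top [np.float64(431.5), np.float64(323.9)]
3 hub under [[np.float64(232.4), np.float64(276.1)], [np.float64(232.4), np.float64(371.7)]] hub top [[np.float64(251.8), np.float64(267.4)], [np.float64(251.9), np.float64(380.5)]] bar end top [np.float64(424.7), np.float64(323.9)]
[194, 192, 193, 193, 192, 193, 195, 186, 140, 139, 141, 138, 143, 141, 140, 140, 144, 145, 142, 139, 145, 141, 145, 138, 139, 138, 140, 141, 142, 163, 163, 162, 162, 160, 161, 163, 155, 162, 163, 161, 161, 156, 162, 163, 162, 160, 159, 161, 162, 160, 164, 162, 163, 166, 169, 126, 71, 74, 79, 80, 82, 73, 73, 77]
[201, 200, 198, 200, 197, 197, 196, 193, 185, 187, 191, 195, 201, 200, 202, 207, 203, 1
[... 346 characters left out ...]
0, 150, 142, 140, 140, 140, 143, 142, 140, 138, 141, 139, 137, 138, 136, 140, 142, 140, 138, 141, 139, 140, 143, 140, 142, 138, 141, 141, 140, 138, 137, 141, 138, 135, 134, 186, 195, 200, 207, 209, 208, 205, 204, 204, 205, 200, 202, 200, 200, 198, 197, 193, 188, 186]
[92, 91, 85, 91, 95, 85, 87, 79, 120, 161, 154, 154, 151, 153, 149, 155, 152, 155, 151, 151, 154, 152, 152, 141, 223, 218, 218, 215, 218, 209, 202, 195, 200, 202, 201, 201, 203, 202, 202, 203]
ray in tool [  75.06   -0.1  -145.69] [ 0.01 -0.    1.  ]
foot tool [ 79.16   2.1  119.27] on ray [ 77.16  -0.58 119.27] world [580.68 -85.   108.66]
[ 521.54 -162.22  212.19] [[-0.    0.87  0.5 ]
 [ 1.    0.    0.  ]
 [-0.    0.5  -0.87]]
```

```bash
python3 -m jog '[{"linear":[40,0.3,0],"rotation":[0,0,0],"claw":1},{"linear":[39.5,0,0],"rotation":[0,0,0],"claw":1},{"linear":[0,0,20],"rotation":[0,0,10.25],"claw":1},{"linear":[0,0,20],"rotation":[0,0,10.25],"claw":1},{"linear":[0,0,0],"rotation":[0,0,0],"claw":1},{"linear":[0,0,0],"rotation":[0,0,0],"claw":1}]'
cat > err.py <<'E'
from h import *
np.set_printoptions(precision=2,suppress=True)
P0=np.array([521.54,-162.22,212.19]);z=np.array([.5,0,-.866]);x0=np.array([0,1,0.]);y0=np.array([.866,0,.5])
F=P0+77.16*x0-0.6*y0+120*z
o=bot.get_obs();P=o["ee_pos"];R=o["tool_rot"]
print(P,R.round(3).tolist(),o["joint_pos"].round(2),o["time_s"])
print("foot in tool",R.T@(F-P),"shaft axis in tool",R.T@-z, "yaw deg",np.degrees(np.arctan2(R[:,0]@y0,R[:,0]@x0)),o["wrist_force"],o["torque"],o["grip_width"])
E
python3 - <<'E'
exec(open('err.py').read())
a=np.array(bot.get_image("scene"))[190:290,215:315,::-1];b=np.array(bot.get_image("side"))[190:290,300:400,::-1]
cv2.imwrite("pics/d1.png",np.hstack([cv2.resize(i,None,fx=4,fy=4,interpolation=cv2.INTER_CUBIC) for i in(a,b)]))
E
```

```text
time_s: 7.52
ee_pos: [530.9, -94.3, 192.1]
tool_rot: [[0.17, 0.853, 0.494], [0.981, -0.194, -0.003], [0.093, 0.485, -0.869]]
wrist_force: [-0.9, -0.4, -2.1]
grip_width: 15.6
grip_force: 30.0
[530.91 -94.32 192.14] [[0.17, 0.853, 0.494], [0.981, -0.194, -0.003], [0.093, 0.485, -0.869]] [ 0.77  0.31 -0.72  2.25  0.83  0.19 -0.86] 7.525
foot in tool [ 9.74  0.1  97.91] shaft axis in tool [-0.   -0.01 -1.  ] yaw deg 11.169271830572482 [-0.9  -0.45 -2.11] [-0.01  0.57  0.04] 15.647144214661669
```

View pics/d1.png

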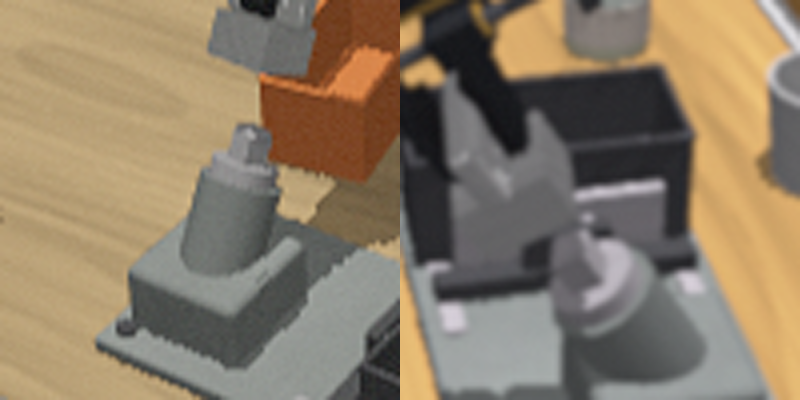

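The gripper with the knob is in line above the shaft, but the moves fell short near a wrist limit. Turning back a quarter leaves more room for the final turn, so I take that fit (yaw −69.5°).

```bash
python3 -m jog '[{"linear":[5,0,0],"rotation":[0,0,-9],"claw":1},{"linear":[5,0,0],"rotation":[0,0,-9],"claw":1},{"linear":[0,0,0],"rotation":[0,0,-9],"claw":1},{"linear":[0,0,0],"rotation":[0,0,-9],"claw":1},{"linear":[0,0,0],"rotation":[0,0,-9],"claw":1},{"linear":[0,0,0],"rotation":[0,0,-9],"claw":1},{"linear":[0,0,0],"rotation":[0,0,-9],"claw":1},{"linear":[0,0,0],"rotation":[0,0,-9],"claw":1},{"linear":[0,0,0],"rotation":[0,0,-9],"claw":1},{"linear":[0,0,0],"rotation":[0,0,0],"claw":1}]'; python3 err.py
```

```text
time_s: 8.88
ee_pos: [531.7, -84.8, 192.6]
tool_rot: [[-0.814, 0.305, 0.494], [0.349, 0.937, -0.003], [-0.464, 0.169, -0.87]]
wrist_force: [-0.8, -0.3, -1.8]
grip_width: 15.9
grip_force: 30.0
[531.72 -84.83 192.59] [[-0.814, 0.305, 0.494], [0.349, 0.937, -0.003], [-0.464, 0.169, -0.87]] [ 0.99  0.41 -1.02  2.24  1.16  0.32  0.26] 8.875
foot in tool [-0.98  0.46 97.93] shaft axis in tool [ 0.01 -0.01 -1.  ] yaw deg -69.60107513481964 [-0.78 -0.32 -1.84] [-0.02  0.56 -0.04] 15.897890661450653
```

```bash
python3 -m jog '[{"linear":[1.5,0.5,12],"rotation":[0,0,0],"claw":1},{"linear":[0,0,12],"rotation":[0,0,0],"claw":1},{"linear":[0,0,10],"rotation":[0,0,0],"claw":1},{"linear":[0,0,0],"rotation":[0,0,0],"claw":1}]'; python3 err.py; python3 -m jog '[{"linear":[0,0,3],"rotation":[0,0,0],"claw":1},{"linear":[0,0,3],"rotation":[0,0,0],"claw":1},{"linear":[0,0,3],"rotation":[0,0,0],"claw":1},{"linear":[0,0,0],"rotation":[0,0,0],"claw":1}]'; python3 err.py
```

```text
time_s: 9.38
ee_pos: [547.5, -83.5, 162.0]
tool_rot: [[-0.815, 0.305, 0.493], [0.349, 0.937, -0.003], [-0.463, 0.17, -0.87]]
wrist_force: [0.2, -0.7, -2.2]
grip_width: 16.1
grip_force: 30.0
[547.45 -83.48 162.01] [[-0.815, 0.305, 0.493], [0.349, 0.937, -0.003], [-0.463, 0.17, -0.87]] [ 0.84  0.46 -0.88  2.23  1.38  0.3   0.04] 9.375
foot in tool [-2.87 -0.43 63.57] shaft axis in tool [ 0.01 -0.01 -1.  ] yaw deg -69.54404776368403 [ 0.2  -0.75 -2.23] [ 0.06  0.55 -0.  ] 16.12852514895233
time_s: 9.88
ee_pos: [551.8, -84.4, 154.2]
tool_rot: [[-0.815, 0.305, 0.493], [0.348, 0.937, -0.004], [-0.464, 0.169, -0.87]]
wrist_force: [-0.1, -2.2, -3.1]
grip_width: 16.0
grip_force: 30.0
[551.85 -84.44 154.16] [[-0.815, 0.305, 0.493], [0.348, 0.937, -0.004], [-0.464, 0.169, -0.87]] [ 0.82  0.48 -0.86  2.23  1.44  0.3  -0.02] 9.875
foot in tool [-2.56  0.53 54.57] shaft axis in tool [ 0.01 -0.01 -1.  ] yaw deg -69.60460682065873 [-0.13 -2.23 -3.06] [-0.39  0.65 -0.27] 15.959167357149292
```

```bash
python3 -m jog '[{"linear":[0,0,3],"rotation":[0,0,0],"claw":1},{"linear":[0,0,3],"rotation":[0,0,0],"claw":1},{"linear":[0,0,0],"rotation":[0,0,0],"claw":1}]'; python3 err.py
```

```text
time_s: 10.25
ee_pos: [554.8, -84.4, 148.8]
tool_rot: [[-0.815, 0.305, 0.493], [0.348, 0.937, -0.004], [-0.464, 0.168, -0.87]]
wrist_force: [0.2, -3.1, -4.0]
grip_width: 15.6
grip_force: 30.0
[554.81 -84.42 148.81] [[-0.815, 0.305, 0.493], [0.348, 0.937, -0.004], [-0.464, 0.168, -0.87]] [ 0.81  0.5  -0.85  2.22  1.48  0.31 -0.05] 10.25
foot in tool [-2.64  0.51 48.46] shaft axis in tool [ 0.01 -0.01 -1.  ] yaw deg -69.61143920658779 [ 0.19 -3.09 -4.02] [-0.79  0.82 -0.5 ] 15.618135406544607
```

```bash
python3 -m jog '[{"linear":[0,-0.5,3],"rotation":[0,0,0],"claw":1},{"linear":[0,0,3],"rotation":[0,0,0],"claw":1},{"linear":[0,0,3],"rotation":[0,0,0],"claw":1},{"linear":[0,0,0],"rotation":[0,0,0],"claw":1}]'; python3 err.py
```

```text
time_s: 10.75
ee_pos: [559.2, -84.6, 140.9]
tool_rot: [[-0.815, 0.305, 0.493], [0.348, 0.937, -0.004], [-0.464, 0.169, -0.87]]
wrist_force: [-0.0, -4.7, -5.1]
grip_width: 15.8
grip_force: 30.0
[559.17 -84.62 140.91] [[-0.815, 0.305, 0.493], [0.348, 0.937, -0.004], [-0.464, 0.169, -0.87]] [ 0.8   0.52 -0.84  2.22  1.54  0.32 -0.1 ] 10.75
foot in tool [-2.69  0.67 39.43] shaft axis in tool [ 0.01 -0.01 -1.  ] yaw deg -69.62052282572002 [-0.04 -4.72 -5.14] [-0.93  0.9  -0.53] 15.797954585521891
```

```bash
python3 -m jog '[{"linear":[0,-0.5,2],"rotation":[0,0,0],"claw":1},{"linear":[0,0,2],"rotation":[0,0,0],"claw":1},{"linear":[0,0,1],"rotation":[0,0,0],"claw":1},{"linear":[0,0,0],"rotation":[0,0,0],"claw":1}]'; python3 err.py;  python3 -m jog '[{"linear":[0,0,1],"rotation":[0,0,0],"claw":1},{"linear":[0,0,1],"rotation":[0,0,0],"claw":1},{"linear":[0,0,0],"rotation":[0,0,0],"claw":1}]'; python3 err.py
```

```text
time_s: 11.25
ee_pos: [560.7, -84.0, 137.7]
tool_rot: [[-0.815, 0.302, 0.494], [0.346, 0.938, -0.004], [-0.465, 0.168, -0.869]]
wrist_force: [-21.0, -3.7, 25.1]
grip_width: 16.0
grip_force: 30.0
[560.74 -84.03 137.73] [[-0.815, 0.302, 0.494], [0.346, 0.938, -0.004], [-0.465, 0.168, -0.869]] [ 0.79  0.53 -0.84  2.22  1.57  0.32 -0.13] 11.25
foot in tool [-3.05  0.16 35.9 ] shaft axis in tool [ 0.   -0.01 -1.  ] yaw deg -69.76191816158007 [-20.95  -3.67  25.07] [-0.91  1.61 -0.6 ] 16.011968096453522
time_s: 11.62
ee_pos: [561.9, -84.2, 136.6]
tool_rot: [[-0.815, 0.302, 0.495], [0.345, 0.938, -0.005], [-0.466, 0.167, -0.869]]
wrist_force: [-27.9, -5.0, 34.5]
grip_width: 15.6
grip_force: 30.0
[561.88 -84.19 136.61] [[-0.815, 0.302, 0.495], [0.345, 0.938, -0.005], [-0.466, 0.167, -0.869]] [ 0.79  0.54 -0.83  2.22  1.58  0.32 -0.14] 11.625
foot in tool [-2.54  0.18 34.36] shaft axis in tool [ 0.   -0.01 -1.  ] yaw deg -69.78715009039392 [-27.85  -5.02  34.54] [-0.99  1.73 -0.61] 15.631348006726238
```

```bash
python3 -m jog '[{"linear":[0,0,-1.2],"rotation":[0,0,0],"claw":1},{"linear":[0,0.4,0],"rotation":[0,0,9],"claw":1},{"linear":[0,0.4,0],"rotation":[0,0,9],"claw":1},{"linear":[0,0.4,0],"rotation":[0,0,9],"claw":1},{"linear":[0,0,0],"rotation":[0,0,0],"claw":1}]'; python3 err.py
```

```text
time_s: 12.25
ee_pos: [562.0, -84.0, 136.8]
tool_rot: [[-0.587, 0.642, 0.494], [0.736, 0.677, -0.005], [-0.337, 0.361, -0.869]]
wrist_force: [-12.4, -6.2, 11.2]
grip_width: 15.7
grip_force: 29.9
[561.96 -84.04 136.79] [[-0.587, 0.642, 0.494], [0.736, 0.677, -0.005], [-0.337, 0.361, -0.869]] [ 0.82  0.55 -0.88  2.21  1.58  0.35 -0.6 ] 12.25
foot in tool [-2.22  1.14 34.48] shaft axis in tool [ 0.   -0.01 -1.  ] yaw deg -42.60044539285068 [-12.4   -6.2   11.16] [-1.15  1.23 -0.62] 15.707394487467067
```

```bash
python3 -m jog '[{"linear":[0,0.3,0],"rotation":[0,0,9],"claw":1},{"linear":[0,0.3,0],"rotation":[0,0,9],"claw":1},{"linear":[0,0.3,0],"rotation":[0,0,9],"claw":1},{"linear":[0,0,0],"rotation":[0,0,0],"claw":1}]'; python3 err.py
```

```text
time_s: 12.75
ee_pos: [562.9, -83.5, 137.3]
tool_rot: [[-0.232, 0.838, 0.494], [0.963, 0.269, -0.004], [-0.137, 0.475, -0.869]]
wrist_force: [-11.9, -5.1, 10.6]
grip_width: 15.5
grip_force: 30.0
[562.88 -83.48 137.27] [[-0.232, 0.838, 0.494], [0.963, 0.269, -0.004], [-0.137, 0.475, -0.869]] [ 0.85  0.57 -0.92  2.21  1.58  0.38 -1.06] 12.75
foot in tool [-1.72  0.85 34.45] shaft axis in tool [-0.   -0.01 -1.  ] yaw deg -15.620881658355787 [-11.88  -5.08  10.62] [-1.19  1.06 -0.54] 15.502148916385847
```

```bash
python3 -m jog '[{"linear":[0,0.3,0],"rotation":[0,0,8],"claw":1},{"linear":[0,0.3,0],"rotation":[0,0,8],"claw":1},{"linear":[0,0.2,0],"rotation":[0,0,6],"claw":1},{"linear":[0,0,0],"rotation":[0,0,0],"claw":1}]'; python3 err.py
python3 - <<'E'
from h import *
a=np.array(bot.get_image("scene"))[190:340,210:400,::-1];b=np.array(bot.get_image("side"))[190:340,290:410,::-1]
cv2.imwrite("pics/d2.png",np.hstack([cv2.resize(i,None,fx=2.5,fy=2.5,interpolation=cv2.INTER_CUBIC) for i in(a,b)]))
E
```

```text
time_s: 13.25
ee_pos: [563.5, -83.8, 137.5]
tool_rot: [[0.097, 0.864, 0.494], [0.994, -0.109, -0.005], [0.049, 0.492, -0.869]]
wrist_force: [-9.9, -7.0, 10.2]
grip_width: 16.2
grip_force: 32.8
[563.51 -83.81 137.55] [[0.097, 0.864, 0.494], [0.994, -0.109, -0.005], [0.049, 0.492, -0.869]] [ 0.87  0.59 -0.94  2.21  1.58  0.4  -1.43] 13.25
foot in tool [-0.99  0.71 34.37] shaft axis in tool [-0.01 -0.01 -1.  ] yaw deg 6.23466852858197 [-9.91 -6.95 10.15] [-1.84  1.18  0.03] 16.224987424728738
```

View pics/d2.png

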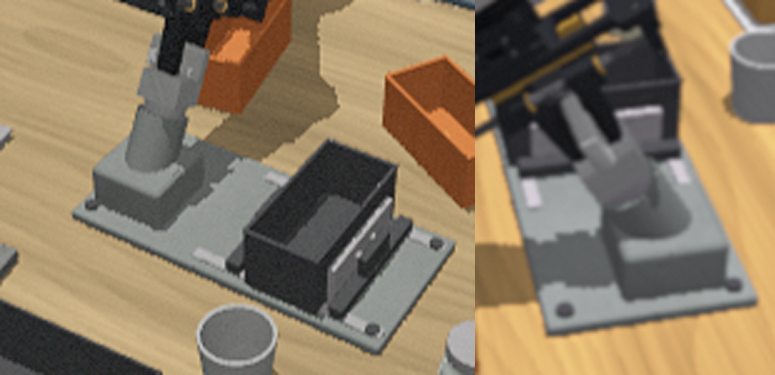

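```bash
python3 -m jog '[{"linear":[0,0,0],"rotation":[0,0,3],"claw":1},{"linear":[0,0,0],"rotation":[0,0,3],"claw":1},{"linear":[0,0,0],"rotation":[0,0,0],"claw":1}]'; python3 err.py
```

```text
time_s: 13.72
ee_pos: [563.6, -83.5, 137.6]
tool_rot: [[0.186, 0.849, 0.494], [0.978, -0.211, -0.005], [0.1, 0.484, -0.869]]
wrist_force: [-9.7, -7.3, 9.7]
grip_width: 17.4
grip_force: 34.3
[563.58 -83.46 137.6 ] [[0.186, 0.849, 0.494], [0.978, -0.211, -0.005], [0.1, 0.484, -0.869]] [ 0.88  0.59 -0.95  2.21  1.58  0.4  -1.53] 13.725
foot in tool [-1.3   0.8  34.39] shaft axis in tool [-0.01 -0.01 -1.  ] yaw deg 12.168383726098126 [-9.67 -7.35  9.7 ] [-1.68  1.17  0.15] 17.365803694363
```

```bash
python3 -m jog '[{"linear":[0,0,0],"rotation":[0,0,0],"claw":0},{"linear":[0,0,0],"rotation":[0,0,0],"claw":0},{"linear":[0,0,0],"rotation":[0,0,0],"claw":0},{"linear":[0,0,0],"rotation":[0,0,0],"claw":0},{"linear":[0,0,0],"rotation":[0,0,0],"claw":0},{"linear":[0,0,0],"rotation":[0,0,0],"claw":0},{"linear":[0,0,-20],"rotation":[0,0,0],"claw":0},{"linear":[0,0,-40],"rotation":[0,0,0],"claw":0},{"linear":[0,0,-50],"rotation":[0,0,0],"claw":0},{"linear":[0,0,0],"rotation":[0,0,0],"claw":0}]'
python3 - <<'E'
from h import *
o=bot.get_obs();print(o["ee_pos"],o["tool_rot"].round(3),o["grip_width"],o["wrist_force"])
w=snap("wrist","w4.png");cv2.imwrite("pics/s4.png",np.array(bot.get_image("scene"))[190:340,210:400,::-1])
a=cv2.resize(w[...,::-1],(400,300),interpolation=cv2.INTER_AREA)
b=cv2.resize(cv2.imread("pics/s4.png"),(380,300),interpolation=cv2.INTER_CUBIC)
c=cv2.resize(w[160:310,220:420,::-1],(400,300),interpolation=cv2.INTER_CUBIC)
d=cv2.resize(np.ascontiguousarray(np.array(bot.get_image("side"))[190:340,290:410,::-1]),(380,300))
cv2.imwrite("pics/e4.png",np.vstack([np.hstack([a,b]),np.hstack([c,d])]))
E
```

```text
time_s: 14.98
ee_pos: [513.8, -85.8, 227.8]
tool_rot: [[0.193, 0.846, 0.497], [0.976, -0.218, -0.008], [0.102, 0.486, -0.868]]
wrist_force: [-0.0, -0.2, -0.5]
grip_width: 88.5
grip_force: 0.0
[513.76792061 -85.78061684 227.76927009] [[ 0.193  0.846  0.497]
 [ 0.976 -0.218 -0.008]
 [ 0.102  0.486 -0.868]] 88.54791374919174 [-0.01680204 -0.2290911  -0.51020996]
```

View pics/e4.png

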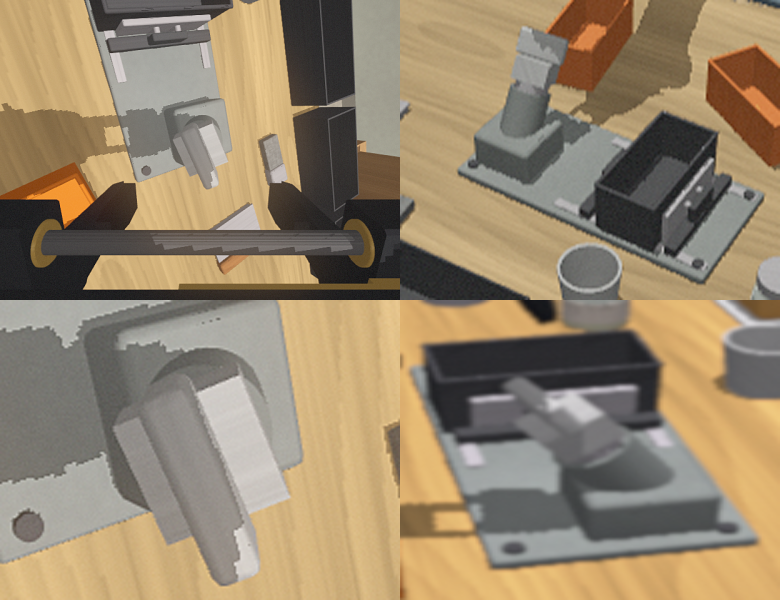

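The knob sits home on the shaft (top right), the tin stands flat between the jaws, and nothing else has moved. But the bar shows about 20° behind the tool, from play plus slip in the fingers, so the press may be weak. I regrip it toward the bar's end for more leverage and tighten further.

```bash
python3 -m jog '[{"linear":[0,0,0],"rotation":[0,0,-10],"claw":0},{"linear":[0,0,0],"rotation":[0,0,-10],"claw":0},{"linear":[17,0,0],"rotation":[0,0,0],"claw":0},{"linear":[0,0,0],"rotation":[0,0,0],"claw":0}]'; python3 err.py
```

```text
time_s: 15.62
ee_pos: [512.0, -65.0, 224.2]
tool_rot: [[-0.117, 0.862, 0.494], [0.991, 0.135, -0.001], [-0.068, 0.489, -0.87]]
wrist_force: [-0.5, 0.5, -0.3]
grip_width: 88.0
grip_force: 0.0
[512.01 -64.97 224.19] [[-0.117, 0.862, 0.494], [0.991, 0.135, -0.001], [-0.068, 0.489, -0.87]] [ 1.14  0.35 -1.22  2.26  0.99  0.37 -0.7 ] 15.625
foot in tool [-20.1   -0.1  135.16] shaft axis in tool [-0.   -0.01 -1.  ] yaw deg -7.749424500403105 [-0.53  0.48 -0.3 ] [-0.03  0.38 -0.02] 87.98779421577197
```

```bash
python3 -m jog '[{"linear":[0,0,35],"rotation":[0,0,0],"claw":0},{"linear":[0,0,35],"rotation":[0,0,0],"claw":0},{"linear":[0,0,27],"rotation":[0,0,0],"claw":0},{"linear":[0,0,0],"rotation":[0,0,0],"claw":0}]'; python3 err.py; python3 -m jog '[{"linear":[0,0,0],"rotation":[0,0,0],"claw":1},{"linear":[0,0,0],"rotation":[0,0,0],"claw":1},{"linear":[0,0,0],"rotation":[0,0,0],"claw":1},{"linear":[0,0,0],"rotation":[0,0,0],"claw":1},{"linear":[0,0,0],"rotation":[0,0,0],"claw":1},{"linear":[0,0,0],"rotation":[0,0,0],"claw":1},{"linear":[0,0,0],"rotation":[0,0,0],"claw":1},{"linear":[0,0,0],"rotation":[0,0,0],"claw":1},{"linear":[0,0,0],"rotation":[0,0,0],"claw":1},{"linear":[0,0,0],"rotation":[0,0,0],"claw":1}]';python3 err.py
```

```text
time_s: 16.12
ee_pos: [559.7, -66.5, 138.6]
tool_rot: [[-0.115, 0.863, 0.492], [0.991, 0.133, -0.002], [-0.067, 0.487, -0.871]]
wrist_force: [-0.5, 0.5, 0.6]
grip_width: 88.1
grip_force: 0.0
[559.7  -66.46 138.59] [[-0.115, 0.863, 0.492], [0.991, 0.133, -0.002], [-0.067, 0.487, -0.871]] [ 0.72  0.51 -0.79  2.23  1.57  0.31 -1.26] 16.125
foot in tool [-18.82   1.01  37.19] shaft axis in tool [-0.   -0.01 -1.  ] yaw deg -7.635160126809183 [-0.55  0.54  0.58] [ 0.    0.38 -0.07] 88.09842098072627
time_s: 17.38
ee_pos: [558.5, -67.5, 139.8]
tool_rot: [[-0.113, 0.863, 0.493], [0.991, 0.132, -0.004], [-0.069, 0.488, -0.87]]
wrist_force: [-5.6, -1.0, 1.8]
grip_width: 16.2
grip_force: 29.8
[558.51 -67.47 139.81] [[-0.113, 0.863, 0.493], [0.991, 0.132, -0.004], [-0.069, 0.488, -0.87]] [ 0.72  0.5  -0.8   2.23  1.57  0.31 -1.26] 17.375
foot in tool [-17.79   1.57  38.87] shaft axis in tool [-0.   -0.01 -1.  ] yaw deg -7.591188537940177 [-5.57 -0.97  1.76] [-0.28  1.19  0.19] 16.228127447619247
```

```bash
python3 -m jog '[{"linear":[0,1.6,0],"rotation":[0,0,5],"claw":1},{"linear":[0,1.6,0],"rotation":[0,0,5],"claw":1},{"linear":[0,0,0],"rotation":[0,0,0],"claw":1}]'; python3 err.py; python3 -m jog '[{"linear":[0,1.6,0],"rotation":[0,0,5],"claw":1},{"linear":[0,1.6,0],"rotation":[0,0,5],"claw":1},{"linear":[0,0,0],"rotation":[0,0,0],"claw":1}]';python3 err.py
```

```text
time_s: 17.75
ee_pos: [560.8, -67.2, 141.1]
tool_rot: [[0.038, 0.87, 0.492], [0.999, -0.042, -0.004], [0.017, 0.492, -0.871]]
wrist_force: [-7.7, -0.9, 1.8]
grip_width: 16.0
grip_force: 31.1
[560.77 -67.16 141.11] [[0.038, 0.87, 0.492], [0.999, -0.042, -0.004], [0.017, 0.492, -0.871]] [ 0.73  0.51 -0.81  2.22  1.55  0.32 -1.41] 17.75
foot in tool [-17.65   2.06  38.9 ] shaft axis in tool [-0.   -0.01 -1.  ] yaw deg 2.380304857357648 [-7.73 -0.94  1.77] [-0.47  1.44  0.54] 16.013725838538143
time_s: 18.12
ee_pos: [562.4, -67.6, 142.1]
tool_rot: [[0.189, 0.851, 0.491], [0.977, -0.214, -0.005], [0.101, 0.48, -0.871]]
wrist_force: [-12.0, -1.0, 4.7]
grip_width: 17.1
grip_force: 33.3
[562.39 -67.64 142.06] [[0.189, 0.851, 0.491], [0.977, -0.214, -0.005], [0.101, 0.48, -0.871]] [ 0.74  0.51 -0.82  2.22  1.53  0.33 -1.56] 18.125
foot in tool [-16.92   3.21  38.93] shaft axis in tool [-0.01 -0.01 -1.  ] yaw deg 12.349098006103166 [-12.03  -1.     4.68] [-0.72  1.98  0.65] 17.11626356230979
```

```bash
python3 -m jog '[{"linear":[0,2,0],"rotation":[0,0,0],"claw":1},{"linear":[0,2,0],"rotation":[0,0,0],"claw":1},{"linear":[0,0,0],"rotation":[0,0,0],"claw":1}]'; python3 err.py; python3 -m jog '[{"linear":[0,2,0],"rotation":[0,0,0],"claw":1},{"linear":[0,2,0],"rotation":[0,0,2],"claw":1},{"linear":[0,0,0],"rotation":[0,0,0],"claw":1}]';python3 err.py
```

```text
time_s: 18.5
ee_pos: [562.6, -67.7, 142.1]
tool_rot: [[0.188, 0.853, 0.486], [0.977, -0.213, -0.004], [0.1, 0.476, -0.874]]
wrist_force: [-22.3, 0.9, 6.7]
grip_width: 17.6
grip_force: 33.1
[562.63 -67.67 142.14] [[0.188, 0.853, 0.486], [0.977, -0.213, -0.004], [0.1, 0.476, -0.874]] [ 0.74  0.51 -0.82  2.21  1.5   0.33 -1.54] 18.5
foot in tool [-16.95   3.14  38.87] shaft axis in tool [-0.01 -0.01 -1.  ] yaw deg 12.275559952834188 [-22.3    0.88   6.65] [-0.41  3.51  0.76] 17.63511083528567
time_s: 18.88
ee_pos: [562.8, -68.0, 142.1]
tool_rot: [[0.218, 0.849, 0.482], [0.969, -0.247, -0.004], [0.116, 0.468, -0.876]]
wrist_force: [-32.9, 1.8, 9.3]
grip_width: 17.7
grip_force: 33.0
[562.82 -68.01 142.13] [[0.218, 0.849, 0.482], [0.969, -0.247, -0.004], [0.116, 0.468, -0.876]] [ 0.74  0.51 -0.82  2.21  1.47  0.33 -1.54] 18.875
foot in tool [-16.51   3.68  38.76] shaft axis in tool [-0.01 -0.02 -1.  ] yaw deg 14.291328835658987 [-32.93   1.76   9.31] [-0.06  5.23  0.89] 17.721678291121666
```

The push held against a stiff stop at about 1.2 N m without moving further, so the jaws press firmly. I unload, release and retreat.

```bash
python3 -m jog '[{"linear":[0,-4,0],"rotation":[0,0,0],"claw":1},{"linear":[0,-3,0],"rotation":[0,0,0],"claw":0},{"linear":[0,0,0],"rotation":[0,0,0],"claw":0},{"linear":[0,0,0],"rotation":[0,0,0],"claw":0},{"linear":[0,0,0],"rotation":[0,0,0],"claw":0},{"linear":[0,0,0],"rotation":[0,0,0],"claw":0},{"linear":[0,0,0],"rotation":[0,0,0],"claw":0},{"linear":[0,0,-20],"rotation":[0,0,0],"claw":0},{"linear":[0,0,-40],"rotation":[0,0,0],"claw":0},{"linear":[0,0,-40],"rotation":[0,0,0],"claw":0}]'
python3 - <<'E'
exec(open('err.py').read())
w=snap("wrist","w5.png");s=np.array(bot.get_image("scene"))[...,::-1];sd=np.array(bot.get_image("side"))[...,::-1]
c=np.ascontiguousarray
a1=cv2.imread("pics/a1.png")
f=lambda i:cv2.resize(c(i),(390,295),interpolation=cv2.INTER_CUBIC)
cv2.imwrite("pics/e5.png",np.vstack([np.hstack([f(w[...,::-1]),f(s[180:340,200:400])]),np.hstack([f(sd[190:340,230:430]),f(a1[240:340,280:400])])]))
E
```

```text
time_s: 20.12
ee_pos: [517.0, -66.4, 230.9]
tool_rot: [[0.217, 0.842, 0.494], [0.969, -0.248, -0.003], [0.12, 0.479, -0.869]]
wrist_force: [0.3, -0.2, 0.4]
grip_width: 88.0
grip_force: 0.0
[517.05 -66.37 230.93] [[0.217, 0.842, 0.494], [0.969, -0.248, -0.003], [0.12, 0.479, -0.869]] [ 1.09  0.3  -1.14  2.25  0.85  0.35 -0.97] 20.125
foot in tool [-18.92  -0.44 138.58] shaft axis in tool [-0.   -0.01 -1.  ] yaw deg 14.373051595650107 [ 0.28 -0.21  0.36] [-0.07  0.4  -0.03] 88.04647826691976
```

View pics/e5.png

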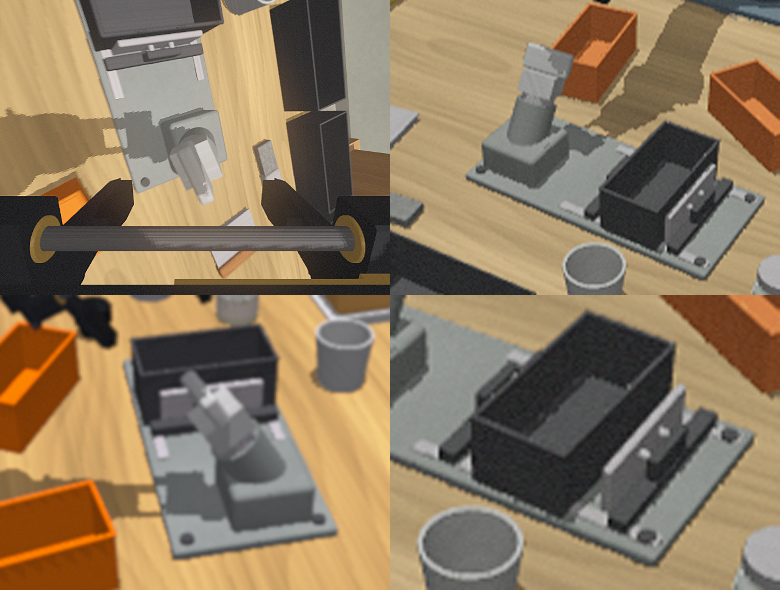

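Knob on the neck, jaws against the tin on both sides, tin flat. Last check: press gently on the knob's top with closed fingers to make sure it is fully home.

```bash
python3 -m jog '[{"linear":[-10,0,0],"rotation":[0,0,0],"claw":1},{"linear":[-10,0,0],"rotation":[0,0,0],"claw":1},{"linear":[0,0,0],"rotation":[0,0,0],"claw":1},{"linear":[0,0,0],"rotation":[0,0,0],"claw":1},{"linear":[0,0,0],"rotation":[0,0,0],"claw":1},{"linear":[0,0,0],"rotation":[0,0,0],"claw":1},{"linear":[0,0,0],"rotation":[0,0,0],"claw":1},{"linear":[0,0,0],"rotation":[0,0,0],"claw":1},{"linear":[0,0,0],"rotation":[0,0,0],"claw":1},{"linear":[0,0,0],"rotation":[0,0,0],"claw":1}]'; python3 -m jog '[{"linear":[0,0,20],"rotation":[0,0,0],"claw":1},{"linear":[0,0,20],"rotation":[0,0,0],"claw":1},{"linear":[0,0,20],"rotation":[0,0,0],"claw":1},{"linear":[0,0,5],"rotation":[0,0,0],"claw":1},{"linear":[0,0,0],"rotation":[0,0,0],"claw":1}]'; python3 err.py
```

```text
time_s: 21.52
ee_pos: [513.2, -86.4, 227.9]
tool_rot: [[0.219, 0.841, 0.495], [0.968, -0.25, -0.004], [0.12, 0.48, -0.869]]
wrist_force: [0.6, 0.0, -0.1]
grip_width: 0.6
grip_force: 0.0
time_s: 22.15
ee_pos: [545.3, -86.3, 171.1]
tool_rot: [[0.218, 0.842, 0.494], [0.968, -0.249, -0.003], [0.12, 0.479, -0.869]]
wrist_force: [-0.3, 0.6, -0.2]
grip_width: 0.1
grip_force: 0.0
[545.35 -86.27 171.06] [[0.218, 0.842, 0.494], [0.968, -0.249, -0.003], [0.12, 0.479, -0.869]] [ 0.79  0.41 -0.79  2.24  1.24  0.24 -1.31] 22.15
foot in tool [ 1.37 -0.52 72.47] shaft axis in tool [-0.   -0.01 -1.  ] yaw deg 14.426377786518788 [-0.29  0.6  -0.22] [-0.04  0.4   0.03] 0.0528885226698782
```

```bash
python3 -m jog '[{"linear":[0,0,2],"rotation":[0,0,0],"claw":1},{"linear":[0,0,2],"rotation":[0,0,0],"claw":1},{"linear":[0,0,1],"rotation":[0,0,0],"claw":1},{"linear":[0,0,0],"rotation":[0,0,0],"claw":1}]'; python3 err.py|tail -1; python3 -m jog '[{"linear":[0,0,1],"rotation":[0,0,0],"claw":1},{"linear":[0,0,1],"rotation":[0,0,0],"claw":1},{"linear":[0,0,0],"rotation":[0,0,0],"claw":1}]'; python3 err.py|tail -1
```

```text
time_s: 22.65
ee_pos: [547.8, -86.8, 167.1]
tool_rot: [[0.219, 0.841, 0.495], [0.968, -0.25, -0.004], [0.12, 0.48, -0.869]]
wrist_force: [-0.7, -0.5, -0.4]
grip_width: 0.5
grip_force: 0.0
foot in tool [ 1.81 -0.88 67.78] shaft axis in tool [-0.01 -0.   -1.  ] yaw deg 14.461222644565087 [-0.73 -0.54 -0.4 ] [-0.    0.43 -0.01] 0.48616812138562354
time_s: 23.02
ee_pos: [548.3, -86.8, 166.4]
tool_rot: [[0.219, 0.841, 0.496], [0.969, -0.248, -0.006], [0.118, 0.481, -0.869]]
wrist_force: [-20.2, -0.3, 28.8]
grip_width: 0.3
grip_force: 17.6
foot in tool [ 1.95 -1.1  66.96] shaft axis in tool [-0.01 -0.   -1.  ] yaw deg 14.376120547837536 [-20.21  -0.3   28.78] [-0.14  1.17 -0.12] 0.28599528742923014
```

Contact came at the expected height and was hard, so the knob is home. I retreat and hand in.

```bash
python3 -m jog '[{"linear":[0,0,-10],"rotation":[0,0,0],"claw":1},{"linear":[0,0,-40],"rotation":[0,0,0],"claw":1},{"linear":[0,0,-40],"rotation":[0,0,0],"claw":1},{"linear":[0,0,0],"rotation":[0,0,0],"claw":1},{"linear":[0,0,0],"rotation":[0,0,0],"claw":1}]'; python3 -c "
from bench import bot
print(bot.get_obs()['wrist_force']); print(bot.job_done())"
```

```text
time_s: 23.65
ee_pos: [508.8, -87.9, 236.4]
tool_rot: [[0.222, 0.84, 0.496], [0.968, -0.252, -0.006], [0.12, 0.481, -0.868]]
wrist_force: [-0.4, 0.3, -0.3]
grip_width: 0.0
grip_force: 0.0
[-0.37795311  0.25197466 -0.31874271]
the job is handed in; nothing more can be done
None
```

I pushed the winged knob fully home, turned it clockwise until the shaft would move no further at about 1.2 N m, then let go and handed the job in at about 24 s. The tin was flat between the jaws when last seen; I judged the jaw pressure from the turning torque, not by measuring it.

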